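Clip a hanging cheese onto the free eye of the drying rack

ROBOT

A 7-joint arm with a two-finger parallel gripper is mounted at the origin on the work surface. World frame = base frame: x ahead of the robot, y to its left, z up, the work surface at z = 0. Lengths are in mm, angles in rad, forces in N, time in s.
With the tool pointing down it reaches from about 375 to 925 mm from the base axis. Payload 3.1 kg.
Tool frame: the origin (TCP) lies at the very end of the fingers, on their centre line; the grasp point (between the pads) lies 19 mm behind it (grasp_offset is the distance from the TCP to the grasp point, in mm); z points along the fingers, y is the direction in which the jaws open and shut (so a half turn about z gives the same grasp; the last joint's range is limited). The gripper opens to 85 mm and grips with 20 to 120 N. Pads are 22 mm wide; open, the fingers measure 114 mm over their backs; the gripper's body (76 mm by 85 mm) begins 54 mm behind the grasp point. The pads swing forward as they close: fully open they stand 13 mm farther back than shut.
Start: joints at [1.207, 0.383, 0.044, 1.598, -0.018, 1.161, -0.05], TCP at [170.762, -627.171, 231.269] pointing down, gripper open.
Joint ranges: [-2.61, 2.61], [-0.41, 2.15], [-1.48, 1.57], [0, 2.5], [-1.57, 4.71], [0.05, 1.97], [-2.85, 2.85]. Speed limits (rad/s): [2.79, 2.79, 3.14, 3.14, 3.14, 3.14, 3.14].

INTERFACE

Orientations are given as a unit quaternion [x, y, z, w].
In Python, from plant import reach, line_to, set_joints, gripper_to, pause, inverse_kinematics, get_state, camera, Unreachable, finish_job, grasp_offset gives the robot as it stands. Calls block until the motion is done:
- reach(position, orientation): joint-space move of the TCP to a pose.
- line_to(position, rot=None, feed=150, contact_N=None): straight line of the TCP; rot=None keeps the orientation; feed is the mean speed in mm/s. With contact_N (N) it stops when the force on the tool has changed by that much, and returns True; else False.
- set_joints(angles): joint-space move.
- gripper_to(opening): finger opening in mm; the grip force is fixed at half the most; returns when the fingers have stopped.
- pause(seconds).
- inverse_kinematics(position, orientation): joint angles nearest the present ones, or None.
- get_state(): the state.
- camera(name): name is "scene" or "top" or "wrist"; returns a dict with "pixels" (400x640x3 uint8, red, green, blue), "fx", "fy", "cx", "cy" (pixels), "camera_from_world" (4x4, takes a point from world to camera coordinates); the wrist camera has in their place "mount" (4x4, takes a point from camera to tool coordinates, whose origin is the TCP and whose axes are the flange's). Camera axes: x right, y down, z forward; pixel columns grow to the right and rows downward; lengths in mm; the calibration is good to about 2 mm. A picture is of the moment at which its call begins: read the wrist's pose just before it. There is no depth.
A pose or a line that the arm cannot do raises Unreachable and nothing moves.
- finish_job(): hands the job in, once; it reports no verdict.
The state is a dict: "time_s": time; "joints": joint angles; "qd": joint speeds; "joint_torque": joint torques, N m; "tool_pos": TCP position; "ee_rot": TCP orientation; "force": force on the tool from outside, world axes, zero at the start; "ft_torque": the same for the moment, N m; "opening": finger opening in mm.
Only numpy, scipy, OpenCV 4.12 (cv2) and the standard library are available. Lean on these libraries where they do the work, as an engineer would, in place of code of your own. Each camera call takes 0.05 s, during which the arm holds its last target.

TASK

Hang the loose cheese on the drying rack: push its snap hook against the bar of the one empty eye so that the sprung gate gives way and the bar slips in, then leave it hanging straight and still from that eye, gate snapped shut and clear of the worktop. Do not knock the two cheeses that already hang there, and do not shift or tip the bottle, the jar or the piece of cheese on the worktop.

Things in the scene. Friction and masses are not known exactly. Their poses are not given: they have to be found in the camera images.
- hanger_mid (a point): Centre of the loose cheese hanger (98 mm above its underside), which starts standing on the worktop. z up; the hook lies in its x-z plane, red sprung gate on the +x side, solid spine on -x; y across the hook. From below: disc 72 mm across, ochre cheese drum to 57 mm, stem, 10 mm thick steel snap hook from 78 to 162 mm, dark teal grip tab to 196 mm. 0.25 to 0.47 kg.
- hanger_tab (a point): Point in the grip tab on top of the loose hanger, 180 mm above its underside, 16 mm below the tab's top, on the middle axis; same axes as hanger_mid. The tab is a flat plate 28 mm wide (x), 10 mm thick (y): pinch it across y from above.
- hook_seat (a point): Seat of the hook, where a bar rests: apex of the crown's underside, 150 mm above the hanger's underside, 30 mm under hanger_tab; same axes. In this frame, mm: bay from x -16 (spine) to +12 (nose); nose x 12 to 22, lower end z -16; below it the mouth on the +x side, closed by the gate; foot of the hook z -62 to -72.
- gate_pivot (a point): Pivot at the gate's lower end: x +17, z -60 mm from hook_seat; same axes as the hanger. The shut gate stands up from here 41 mm, outer face 3 mm to +x. Way in for a 10 mm bar: it meets the gate with its centre 25 mm below the seat, goes in till it is under the seat (x 0); then the hook is lowered 20 mm onto it, and the gate, freed, springs shut below the bar.
- gate (a joint): Angle of the hanger's red sprung gate: 0 shut (upright), grows to 0.95 rad as its top is pressed into the hook (to -x of the hanger). A push of 1.5 N near its tip starts it, 4 N opens it 0.7 rad; it springs shut by itself.
- free_bar (a point): Middle of the front bar of the rack's empty eye: a fixed horizontal brass bar 10 mm thick, 46 mm free between two legs that run back 50 mm to the rail, 215 mm above the worktop. y along the bar, x level from the bar to the rail (away from the robot), z up. A closed flat loop, open above, below and in front. Which of the three eyes (110 mm apart along y) is empty varies.
- rack: Drying rack, fixed, brown iron: a 440 mm rail (16 mm thick) along its y axis, 215 mm above the worktop, on two posts 200 mm either side of the middle, with 200 mm feet along x, 12 mm high. Origin: on the worktop below the middle of the rail. The eyes' bars lie 50 mm in front of the rail (-x). Nothing is higher than the rail.
- hung_a_mid (a point): Bystander: centre (half-way up) of a cheese hanger, the same shape as the loose one, hanging from one of the other eyes, axis about vertical, underside 70 mm above the worktop. Swings freely about its eye's bar.
- hung_b_mid (a point): Bystander: the same for the other hanging cheese.
- hung_a (a joint): Swing of hanging cheese a about its eye's bar, rad, 0 = straight down.
- hung_b (a joint): Swing of hanging cheese b about its eye's bar, rad, 0 = straight down.
- bottle_mid (a point): Bystander: centre of a red squeeze bottle with a green nozzle, 60 mm diameter, 172 mm tall, standing loose. Own z is up.
- jar_mid (a point): Bystander: centre of a white jar, 66 mm diameter, 100 mm tall, standing loose. Own z is up.
- chunk_mid (a point): Bystander: centre of a block of yellow cheese with rind, 66 x 58 x 45 mm tall, loose.
Mind the look-alikes: they are no part of the job. What is shaped like the part that bears hanger_mid but purple is not meant.

How it is judged:
By the outcome, as a careful person would: the job done as asked, in the order asked, and still so for the second after the job is handed in, with the robot touching nothing.
It also fails if it takes over 45 s, if anything falls off the work surface, if the arm or the gripper's body presses on something with over 40 N, if the wrist force passes 120 N, or if a joint passes its speed limit or range.

## Working session

There is one attempt and no reset: what is moved stays moved. The work goes in short steps, each a Python script; the robot and the scene stay as the last script left them, time stands still between calls to the robot, and variables do not carry over. Pictures are saved under pics/ and viewed, and the job is handed in when it is done.

```bash
ls; mkdir -p pics
python3 - <<'E'
from plant import *
import cv2
s=get_state();print(s['time_s'],s['tool_pos'],s['ee_rot'],s['opening'],grasp_offset)
for n in ['scene','top','wrist']:
    c=camera(n); cv2.imwrite(f'pics/{n}0.png',c['pixels'][:,:,::-1])
    print(n,c['fx'],c['fy'],c['cx'],c['cy']); print(c.get('camera_from_world',c.get('mount')))
E
```

```text
pics
0.0 [ 170.46749508 -626.23688198  229.83989183] [ 9.91174048e-01  1.32559983e-01 -2.67890761e-04 -1.33615405e-03] 85.47724069807278 18.700000000000003
scene 365.5422061118456 365.5422061118456 319.198636879046 202.93062491681061
[[ 1.12198650e-01  9.93675618e-01  4.49760077e-03 -6.58448115e+01]
 [ 5.48135189e-01 -5.81149136e-02 -8.34368307e-01 -1.35076064e+02]
 [-8.28830066e-01  9.60802910e-02 -5.51188987e-01  1.37961717e+03]
 [ 0.00000000e+00  0.00000000e+00  0.00000000e+00  1.00000000e+00]]
top 489.07228896662986 489.07228896662986 320.16093501065006 201.17039186367455
[[ 4.99179916e-04 -9.99936179e-01 -1.12866233e-02  1.49255140e+01]
 [-9.81653889e-01  1.66204042e-03 -1.90664311e-01  5.47275663e+02]
 [ 1.90670902e-01  1.11747334e-02 -9.81590410e-01  1.19446235e+03]
 [ 0.00000000e+00  0.00000000e+00  0.00000000e+00  1.00000000e+00]]
wrist 309.4951330279328 309.4951330279328 322.8709912997215 201.87016506803465
[[-6.38838737e-04 -9.59181217e-01 -2.82791416e-01  7.10633785e+01]
 [ 9.99999222e-01 -9.15785500e-04  8.47147391e-04  1.94743144e-01]
 [-1.07154414e-03 -2.82790655e-01  9.59181056e-01 -1.42017947e+02]
 [ 0.00000000e+00  0.00000000e+00  0.00000000e+00  1.00000000e+00]]
```

View pics/scene0.png

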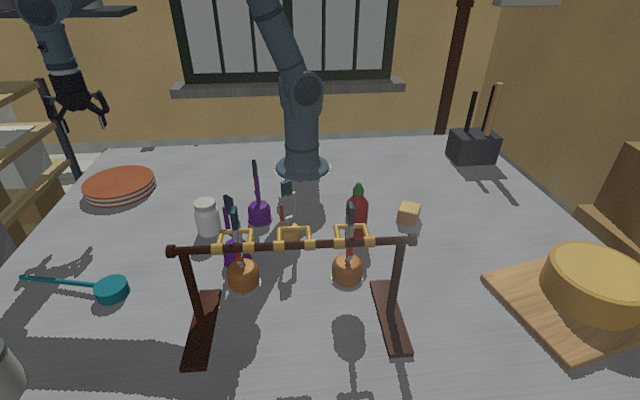

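View pics/top0.png

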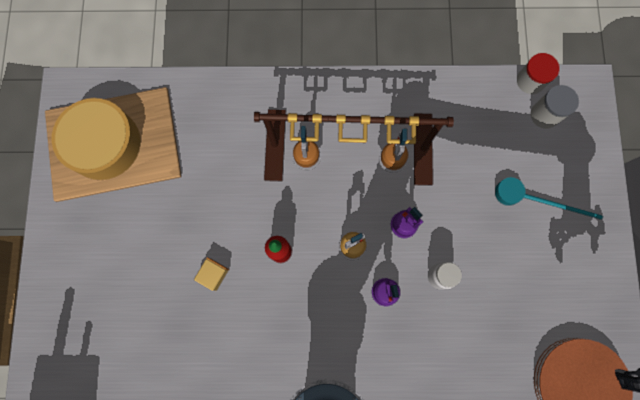

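View pics/wrist0.png

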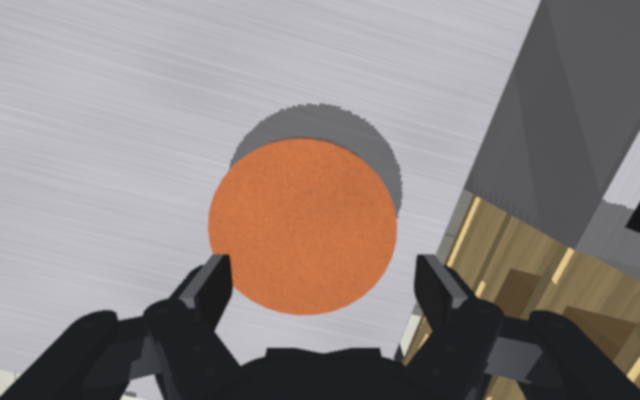

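```bash
cat > h.py <<'E'
import numpy as np, cv2
from scipy.spatial.transform import Rotation as R
from plant import *
def cam(n,save=None):
    s=get_state(); c=camera(n)
    K=np.array([[c['fx'],0,c['cx']],[0,c['fy'],c['cy']],[0,0,1.]])
    if 'mount' in c:
        T=np.eye(4);T[:3,:3]=R.from_quat(s['ee_rot']).as_matrix();T[:3,3]=s['tool_pos']
        M=np.linalg.inv(T@np.array(c['mount']))
    else: M=np.array(c['camera_from_world'])
    im=c['pixels'][:,:,::-1].copy()
    if save: cv2.imwrite('pics/%s.png'%save,im); np.savez('pics/%s.npz'%save,K=K,M=M)
    return im,K,M
def load(n): d=np.load('pics/%s.npz'%n); return cv2.imread('pics/%s.png'%n),d['K'],d['M']
def proj(P,K,M):
    P=np.atleast_2d(P); q=(M[:3,:3]@P.T).T+M[:3,3]; q=q@K.T; return q[:,:2]/q[:,2:]
def ray(uv,K,M):
    d=M[:3,:3].T@np.linalg.inv(K)@np.array([uv[0],uv[1],1.]); o=-M[:3,:3].T@M[:3,3]; return o,d
def onz(uv,z,K,M):
    o,d=ray(uv,K,M); return o+d*(z-o[2])/d[2]
def crop(im,x0,y0,x1,y1,k,name): cv2.imwrite('pics/%s.png'%name,cv2.resize(im[y0:y1,x0:x1],None,fx=k,fy=k,interpolation=cv2.INTER_CUBIC))
E
python3 - <<'E'
from h import *
a,K,M=cam('scene','s1'); b,K2,M2=cam('top','t1')
crop(a,150,140,440,320,2.7,'s1c'); crop(b,230,90,480,320,2.6,'t1c')
for n,uv,z in [('rail L',(257,117),223),('rail R',(450,122),223),('eyebarL',(340,140),215),('eyebarR',(365,141),215),('disc',(353,246),57),('tab',(352,240),190),('bottle',(278,245),172),('jar',(448,275),100),('chunk',(211,273),45)]:
    print(n,onz(uv,z,K2,M2).round(1))
E
```

```text
rail L [709.5 156.5 223. ]
rail R [ 696.  -280.7  223. ]
eyebarL [656.9 -32.1 215. ]
eyebarR [654.4 -88.7 215. ]
disc [432.4 -67.4  57. ]
tab [432.4 -58.  190. ]
bottle [423.2 108.7 172. ]
jar [ 359.  -289.7  100. ]
chunk [366.2 287.7  45. ]
```

View pics/s1c.png

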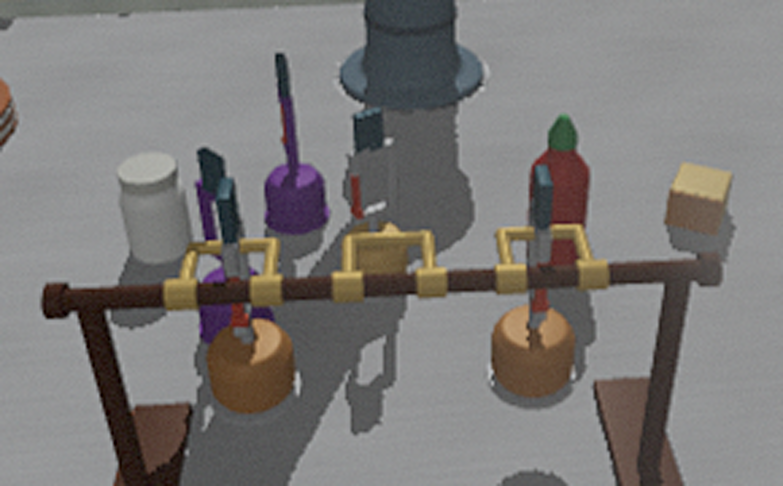

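View pics/t1c.png

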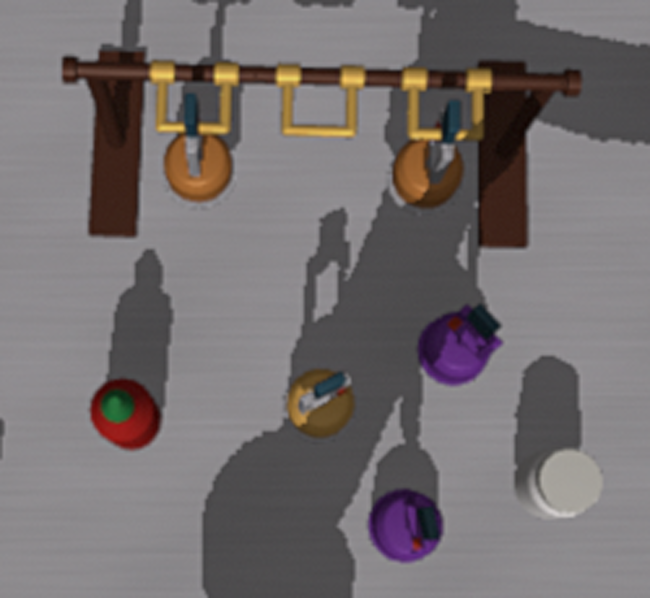

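```bash
cat >> h.py <<'E'
def down(psi): return (R.from_euler('z',psi)*R.from_euler('x',np.pi)).as_quat()
E
python3 - <<'E'
from h import *
for off in (0,np.pi):
    for p,psi in [((432,-60,300),-1.15),((432,-60,165),-1.15),((600,-60,260),-.03),((655,-60,231),-.03)]:
        q=inverse_kinematics(p,down(psi+off)); print(off,p,None if q is None else np.round(q,2))
E
```

```text
0 (432, -60, 300) [ 0.6  -0.08 -0.52  1.97 -0.04  1.23 -2.63]
0 (432, -60, 165) [ 0.49  0.08 -0.46  2.13  0.05  0.93 -2.71]
0 (600, -60, 260) [ 0.43  0.31 -0.48  1.66  0.15  1.2  -1.69]
0 (655, -60, 231) [ 0.36  0.44 -0.44  1.56  0.19  1.19 -1.71]
3.141592653589793 (432, -60, 300) [ 0.73 -0.08 -0.64  1.97 -0.05  1.23  0.52]
3.141592653589793 (432, -60, 165) [ 0.69  0.1  -0.67  2.13  0.08  0.94  0.4 ]
3.141592653589793 (600, -60, 260) [ 0.62  0.36 -0.73  1.65  0.25  1.22  1.38]
3.141592653589793 (655, -60, 231) [ 0.54  0.49 -0.69  1.55  0.32  1.22  1.34]
```

Run:
```python
from h import *
reach((432,-60,320),down(-1.15+np.pi)); pause(.2)
im,K,M=cam('wrist','w1'); s=get_state(); print(s['time_s'],s['tool_pos'],np.round(s['joints'],2))
crop(im,0,0,640,400,1.25,'w1c')
```

```text
2.75 [432.00386369 -60.51431798 319.88042572] [ 0.73 -0.09 -0.64  1.94 -0.06  1.28  0.53]
```

View pics/w1c.png

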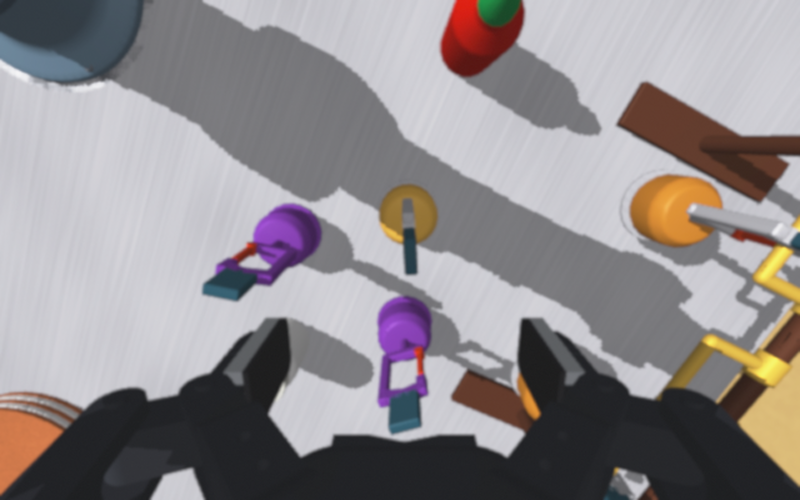

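```bash
cat >> h.py <<'E'
def model(x,y,yaw,z0=0,top=True):
    """wireframes in hanger frame, z above underside"""
    L=[]
    a=np.linspace(0,2*np.pi,40)
    L.append(np.c_[36*np.cos(a),36*np.sin(a),0*a])
    for Y in (-5,5):
        L.append(np.array([[-14,Y,162],[14,Y,162],[14,Y,196],[-14,Y,196],[-14,Y,162]],float))
        L.append(np.array([[12,Y,134],[22,Y,134]],float))
        L.append(np.array([[17,Y,90],[20,Y,90],[20,Y,131],[17,Y,131]],float))
    c,s=np.cos(yaw),np.sin(yaw)
    return [np.c_[x+c*l[:,0]-s*l[:,1],y+s*l[:,0]+c*l[:,1],z0+l[:,2]] for l in L]
def draw(im,lines,K,M,k,x0,y0,col=(0,0,255)):
    for l in lines:
        p=((proj(l,K,M)-[x0,y0]+.5)*k-.5); cv2.polylines(im,[np.round(p).astype(int)],False,col,1,cv2.LINE_AA)
E
python3 - <<'E'
from h import *
outs=[]
for n,(x0,y0,x1,y1) in [('w1',(280,130,380,230)),('t1',(328,215,378,265)),('s1',(265,170,325,230))]:
    im,K,M=load(n); k=400/(x1-x0)
    z=cv2.resize(im[y0:y1,x0:x1],(400,400),interpolation=cv2.INTER_CUBIC); raw=z.copy()
    draw(z,model(432,-62,-1.15),K,M,k,x0,y0); outs.append(np.vstack([raw,z]))
cv2.imwrite('pics/f1.png',cv2.resize(np.hstack(outs),(800,533)))
E
```

```text
(no output)
```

View pics/f1.png

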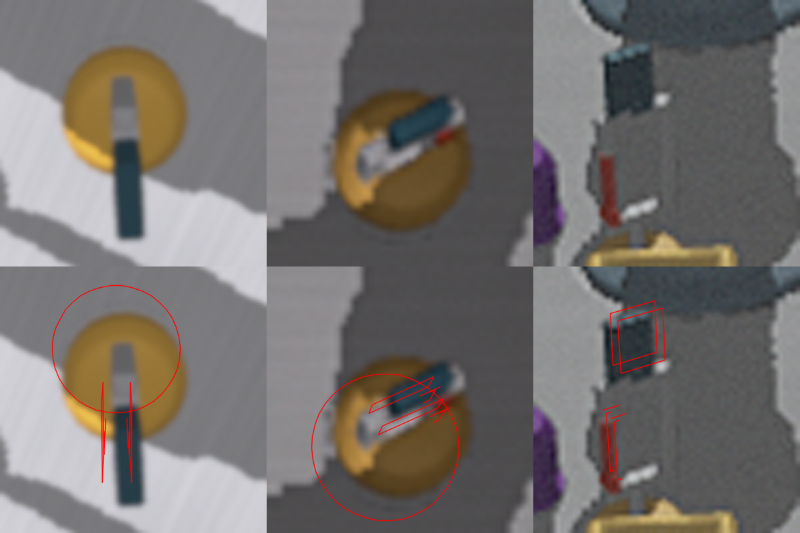

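```bash
cat >> h.py <<'E'
BOX=lambda x0,x1,y0,y1,z0,z1: np.array([[x,y,z] for x in (x0,x1) for y in (y0,y1) for z in (z0,z1)],float)
def tw(P,x,y,yaw,z0=0):
    c,s=np.cos(yaw),np.sin(yaw); return np.c_[x+c*P[:,0]-s*P[:,1],y+s*P[:,0]+c*P[:,1],z0+P[:,2]]
def mom(mask_or_poly):
    if mask_or_poly.ndim==2 and mask_or_poly.shape[1]==2: m=cv2.moments(mask_or_poly.astype(np.float32).reshape(-1,1,2))
    else: m=cv2.moments(mask_or_poly.astype(np.uint8),True)
    a=m['m00']; return np.array([m['m10']/a,m['m01']/a,m['mu20']/a,m['mu11']/a,m['mu02']/a]),a
def teal(im,box):
    x0,y0,x1,y1=box; h=cv2.cvtColor(im,cv2.COLOR_BGR2HSV); m=np.zeros(im.shape[:2],bool)
    s=h[y0:y1,x0:x1]; m[y0:y1,x0:x1]=(s[...,0]>85)&(s[...,0]<115)&(s[...,1]>90)&(s[...,2]<130)
    n,l,st,_=cv2.connectedComponentsWithStats(m.astype(np.uint8)); 
    return l==1+np.argmax(st[1:,4])
def hull(P,K,M): return cv2.convexHull(proj(P,K,M).astype(np.float32)).reshape(-1,2)
E
cat > fit.py <<'E'
from h import *
from scipy.optimize import least_squares
import sys
def fit(views,p0):
    data=[]
    for n,b in views:
        im,K,M=load(n); m=teal(im,b); mm,a=mom(m); data.append((K,M,mm,a)); 
    def f(p):
        r=[]
        for K,M,mm,a in data:
            q,_=mom(hull(tw(BOX(-14,14,-5,5,162,196),*p),K,M)); d=q-mm; r+=[*(2*d[:2]),*(d[2:]/6)]
        return np.array(r)
    s=least_squares(f,p0); 
    for (K,M,mm,a) in data: print('area',a,mom(hull(tw(BOX(-14,14,-5,5,162,196),*s.x),K,M))[1])
    print(s.x.round(3), f(s.x).round(2)); return s.x
if __name__=='__main__':
    V=[('w1',(310,170,345,230)),('t1',(335,220,370,255)),('s1',(275,175,297,200))]
    fit(V[:1],[432,-65,-1.15]); fit(V[1:],[432,-65,-1.15]); p=fit(V,[432,-65,-1.15])
    outs=[]
    for n,(x0,y0,x1,y1) in [('w1',(280,130,380,230)),('t1',(328,215,378,265)),('s1',(265,170,325,230))]:
        im,K,M=load(n); k=400/(x1-x0)
        z=cv2.resize(im[y0:y1,x0:x1],(400,400),interpolation=cv2.INTER_CUBIC); raw=z.copy()
        draw(z,model(*p),K,M,k,x0,y0); outs.append(np.vstack([raw,z]))
    cv2.imwrite('pics/f2.png',cv2.resize(np.hstack(outs),(800,533)))
E
python3 fit.py
```

```text
area 225.0 424.28702409542166
[440.866 -68.866  -1.15 ] [ 2.73  2.41  1.05 -0.6   5.07]
area 50.0 76.4721145844087
area 1.0 161.30074801668525
[432.   -65.    -1.15] [-2.47  5.71  0.64 -0.07  0.14  7.62  2.77  1.86 -0.26  2.67]
area 225.0 421.8964985720813
area 50.0 76.71207702974789
area 1.0 162.30840615648776
[434.239 -71.448  -1.15 ] [-12.87   1.75   1.03  -0.71   5.1    3.24   3.72   0.66  -0.08   0.15
   2.52   3.96   1.87  -0.26   2.69]
```

View pics/f2.png

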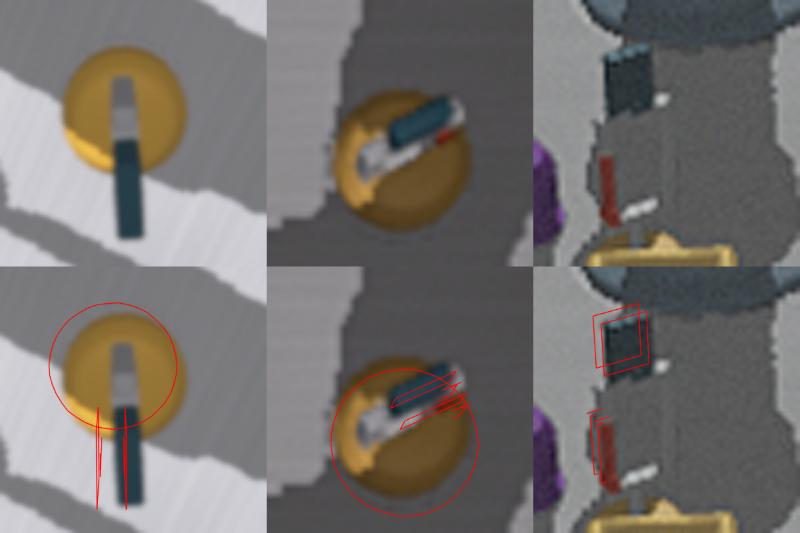

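```bash
python3 - <<'E'
from h import *
for n,pts in [('w1',[(329,190),(329,200),(329,210),(329,150)]),('t1',[(350,238),(356,236),(345,243)]),('s1',[(286,188),(284,192),(287,178),(295,195)])]:
    im,K,M=load(n); h=cv2.cvtColor(im,cv2.COLOR_BGR2HSV)
    for p in pts: print(n,p,im[p[1],p[0]],h[p[1],p[0]])
E
sed -i 's/(s\[...,1\]>90)&(s\[...,2\]<130)/(s[...,1]>70)\&(s[...,2]<140)\&(s[...,2]>30)/' h.py
sed -i 's/least_squares(f,p0)/least_squares(f,p0,diff_step=[1e-3,1e-2,1e-2])/' fit.py
python3 fit.py
```

```text
w1 (329, 190) [61 53 34] [ 99 113  61]
w1 (329, 200) [71 62 39] [ 98 115  71]
w1 (329, 210) [71 61 38] [ 99 119  71]
w1 (329, 150) [ 48 102 131] [ 20 162 131]
t1 (350, 238) [41 64 80] [ 18 124  80]
t1 (356, 236) [69 58 33] [ 99 133  69]
t1 (345, 243) [102 117 133] [ 15  59 133]
s1 (286, 188) [57 53 43] [99 63 57]
s1 (284, 192) [59 55 45] [99 61 59]
s1 (287, 178) [69 65 62] [107  26  69]
s1 (295, 195) [90 91 91] [30  3 91]
area 264.0 422.0315678752959
[439.522 -68.533  -1.086] [-0.01 -0.08  0.93  0.28  3.32]
area 52.0 73.1686417569872
area 9.0 157.08670286647975
[436.892 -72.777  -0.926] [ 3.99  1.64  0.18 -0.29  0.52  4.59  3.34  1.6  -0.3   2.37]
area 264.0 421.96396058402024
area 52.0 77.23674228251912
area 9.0 163.31860120594501
[439.011 -69.65   -1.139] [-1.69  1.56  0.86 -0.59  3.42  1.2  -0.21  0.54 -0.02  0.1   7.2   4.05
  1.8  -0.19  2.25]
```

```bash
sed -i 's/(s\[...,1\]>70)/(s[...,1]>45)/' h.py
python3 fit.py
```

```text
area 286.0 422.0405580976512
[439.579 -68.588  -1.089] [-0.01 -0.07  0.82  0.25  3.08]
area 59.0 74.57713520503603
area 149.0 158.88271537423134
[438.366 -67.075  -0.976] [-1.21  0.36  0.17 -0.2   0.34 -1.29  0.85 -0.45  0.98 -1.46]
area 286.0 422.010633748956
area 59.0 76.49633446149528
area 149.0 162.37739064753987
[439.366 -68.192  -1.085] [-0.1  -0.98  0.83  0.31  3.05 -0.22 -0.52  0.36 -0.07  0.13 -2.14  1.3
 -0.34  1.05 -1.52]
```

View pics/f2.png

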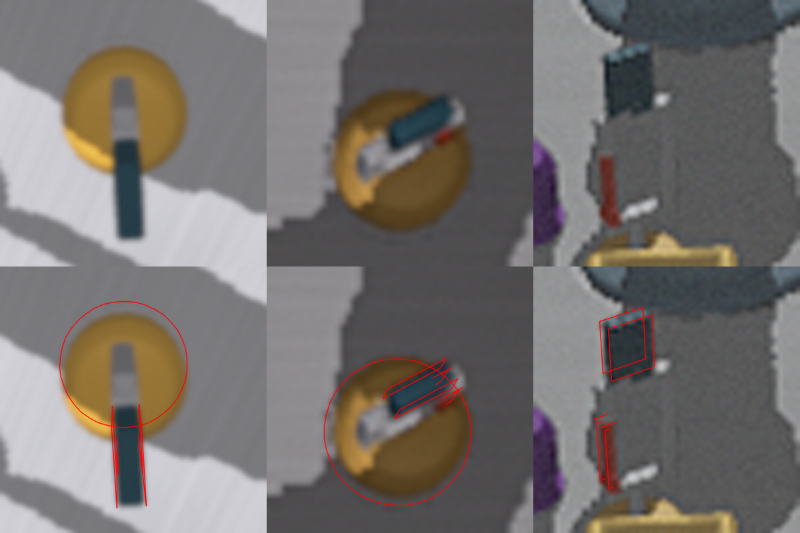

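Run:
```python
from h import *
Q=down(-1.08+np.pi); g=(439.2,-68.2)
gripper_to(45)
reach((*g,225),Q)
print(line_to((*g,166),feed=100,contact_N=6)); im,K,M=cam('wrist','w2'); cam('scene','s2')
s=get_state(); print(s['time_s'],s['tool_pos'],s['force'],s['opening'])
```

```text
False
4.5333 [440.17822423 -68.30801769 167.02524169] [ 0.61100085 -0.0458859  -0.46429554] 44.839932571205324
```

View pics/w2.png

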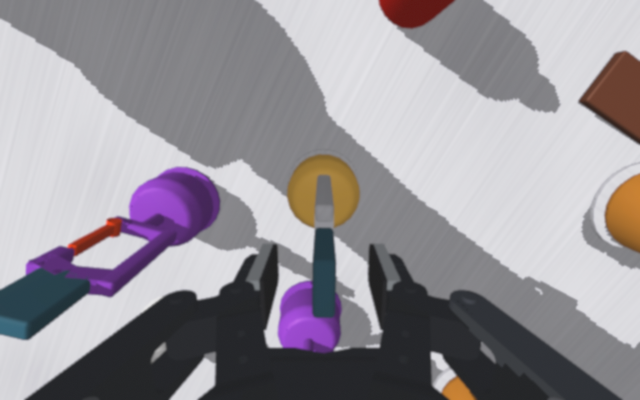

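View pics/s2.png

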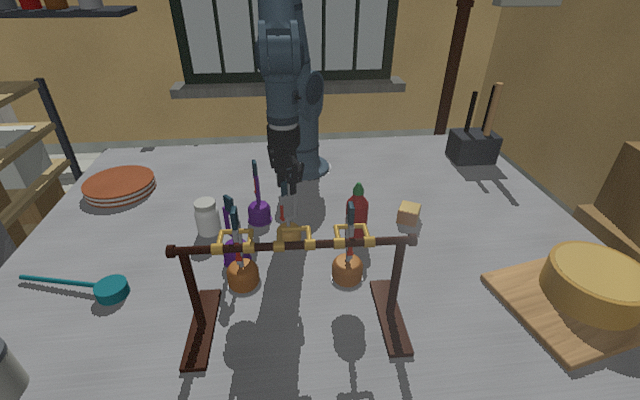

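Run:
```python
from h import *
print(gripper_to(6)); pause(.2)
s=get_state(); print(s['time_s'],s['tool_pos'],s['force'],s['opening'])
cam('wrist','w3'); im,K,M=load('w3')
for yw in (-1.08,):
  z=cv2.resize(im,(800,500)); draw(z,model(439.2,-68.2,yw),K,M,1.25,0,0); cv2.imwrite('pics/w3c.png',z)
line_to((439.2,-68.2,261),feed=100); pause(.2)
s=get_state(); print(s['time_s'],s['tool_pos'],s['force'],s['ft_torque'],s['opening'])
```

```text
False
5.1417 [439.93504327 -68.22298736 166.4729608 ] [ 0.30507988 -0.17547403  2.60092285] 8.888090724381945
6.4917 [438.72201057 -68.10169622 260.28093228] [-0.10031204 -0.03353582 -3.60207731] [-0.03400626  0.0380281   0.04330222] 8.728260556738181
```

View pics/w3c.png

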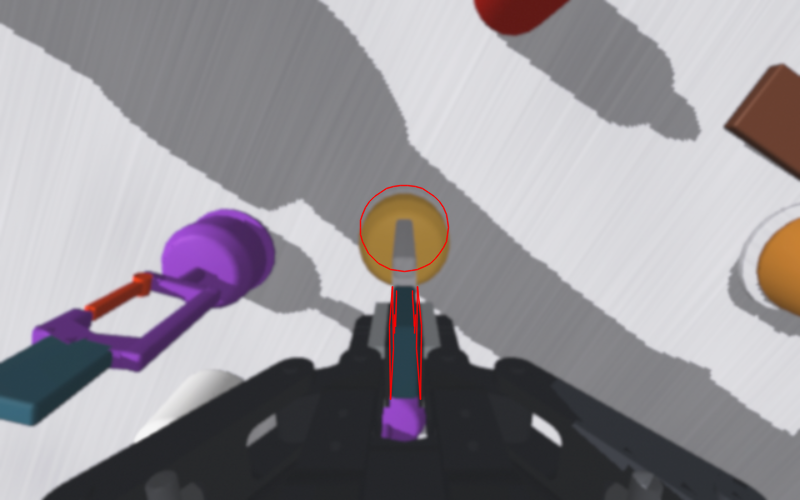

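Run:
```python
from h import *
Q=down(-0.031+np.pi)
line_to((575,-62,262),Q,feed=120); pause(.3)
s=get_state(); print(s['time_s'],s['tool_pos'],s['force'],s['opening'])
im,K,M=cam('wrist','w4'); crop(im,0,0,640,400,1.25,'w4c'); im,K,M=cam('top','t4');crop(im,230,90,480,280,3,'t4c'); im,K,M=cam('scene','s4'); crop(im,150,140,440,320,2.7,'s4c')
```

```text
8.075 [574.7514175  -62.10087454 262.12496113] [-0.05335028  0.81187816 -2.71062389] 9.022030785791006
```

View pics/w4c.png

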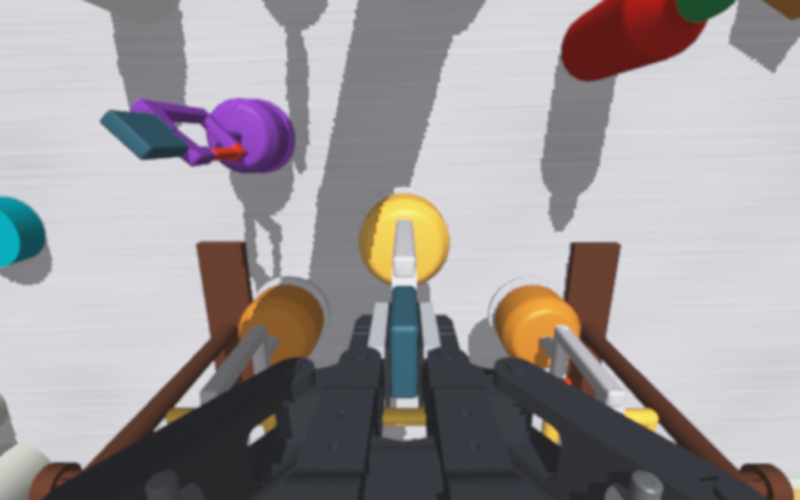

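View pics/t4c.png

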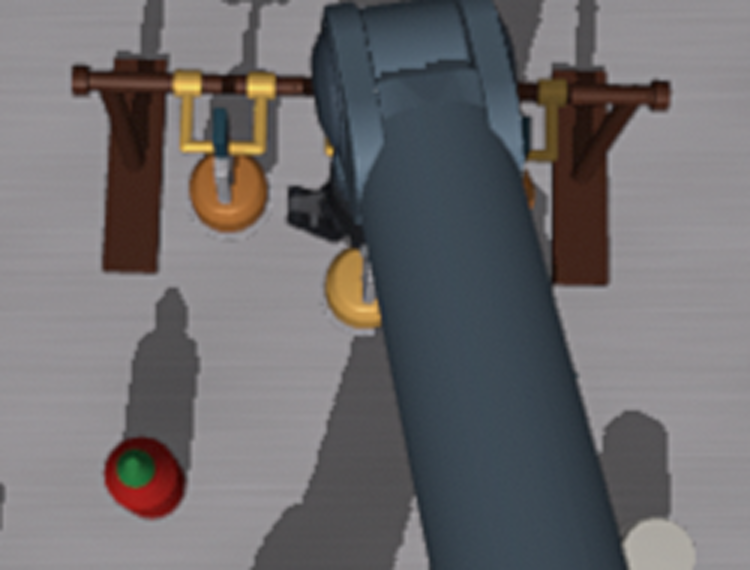

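View pics/s4c.png

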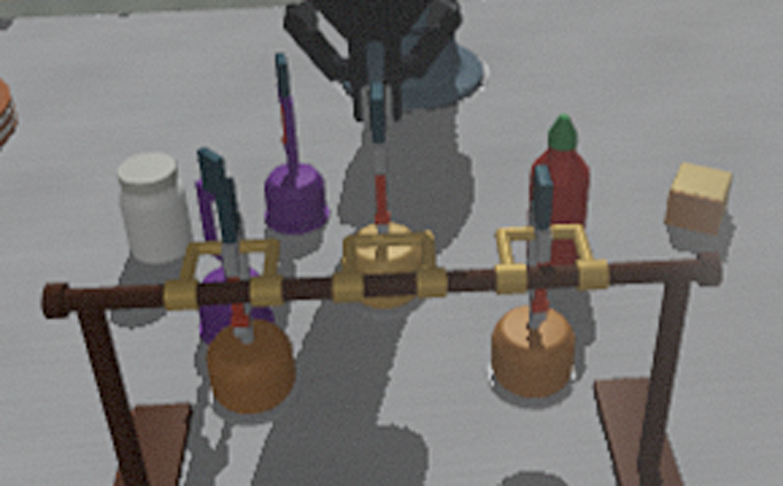

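Run:
```python
from h import *
im,K,M=load('w4'); h=cv2.cvtColor(im,cv2.COLOR_BGR2HSV)
y=(h[...,0]>18)&(h[...,0]<30)&(h[...,1]>130); sub=y[322:350,300:345]; v,u=np.nonzero(sub); print('wrist bar',u.min()+300,u.max()+300,v.min()+322,v.max()+322)
for vv in (v.min()+321.5,v.mean()+322,v.max()+322.5): print(onz((323,vv),215,K,M).round(1))
im,K,M=load('t1'); h=cv2.cvtColor(im,cv2.COLOR_BGR2HSV)
y=(h[...,0]>15)&(h[...,0]<32)&(h[...,1]>110)
for x0,x1 in ((288,325),(335,372),(385,420)):
    sub=y[120:145,x0:x1]; print(x0)
    for r in sub.astype(int): print(''.join('.#'[i] for i in r))
```

```text
wrist bar 306 340 327 339
[651.9 -65.2 215. ]
[657.6 -65.4 215. ]
[663.2 -65.5 215. ]
288
#########...............##########...
#########...............##########...
...####..................#########...
...###.....................####......
...###.....................####......
...###.....................####......
...###.....................####......
...###.....................####......
...###.....................####......
..####.....................####......
..####.....................####......
..####.....................####......
..####.....................####......
..####.....................####......
..####.....................####......
..####.....................####......
..####....................#####......
..###########.....#############......
..###########.....#############......
..###########.....#############......
...##########.....############.......
...........##......#########.........
.....................................
.....................................
.....................................
335
.##########...............##########.
.##########.......
[... 1097 characters left out ...]
.......########.
..####.....................#####...
..####.....................#####...
..####.....................####....
..####.....................#####...
..####.....................#####...
..####.....................#####...
..####.....................#####...
..####.....................####....
..####.....................#####...
..####.....................#####...
..####.....................####....
..####.....................####....
..####.....................####....
..############.............#####...
..#############.......#########....
..#############......###########...
..#############.....###########....
...############.....###########....
...................................
```

Run:
```python
from h import *
im,K,M=load('t1')
for uv in [(352.8,140.2),(339,139.5),(366.5,141),(304.5,138.5),(401,141.8)]: print(onz(uv,215,K,M).round(1))
# neighbor hung tab positions in top, and hang check
im,K,M=load('s4')
# eye bar in scene crop: left end (345,238), right end (432,234) /2.7
for uv in [(345,238),(432,234),(388,236)]: print(onz((uv[0]/2.7+150,uv[1]/2.7+140),215,K,M).round(1))
# wrist: where is gate/tab of held hanger predicted with TCP pose
```

```text
[656.3 -61.1 215. ]
[658.1 -29.9 215. ]
[654.3 -92.1 215. ]
[660.7  48.4 215. ]
[ 652.2 -170.   215. ]
[653.7 -89.6 215. ]
[655.6 -26.8 215. ]
[654.6 -58.7 215. ]
```

Run:
```python
from h import *
Q=down(-0.036+np.pi)
line_to((605,-59,256.5),Q,feed=60); pause(.3)
def p(): s=get_state(); print(round(s['time_s'],2),np.round(s['tool_pos'],1),np.round(s['force'],2),np.round(s['ft_torque'],2))
p()
for x in (625,631,635,640):
    c=line_to((x,-60.5+0.036*(656-x),256.5),feed=40,contact_N=12); pause(.05); p()
    if c: print('contact'); break
cam('wrist','w5'); im,K,M=cam('scene','s5'); crop(im,250,180,350,260,8,'s5c')
```

```text
9.18 [604.8 -59.1 256.6] [ 0.17 -0.04 -3.6 ] [ 0.05 -0.01 -0.02]
9.88 [624.8 -59.2 256.3] [-0.62  0.24 -2.93] [ 0.   -0.01  0.01]
10.23 [631.1 -59.6 256.5] [-0.3  -0.05 -3.01] [ 0.02  0.01 -0.04]
10.53 [634.6 -59.7 256.3] [-1.12  0.16 -3.14] [0.1  0.34 0.02]
10.86 [639.8 -59.9 256.3] [-1.15 -0.53 -3.47] [ 0.02  0.5  -0.03]
```

View pics/s5c.png

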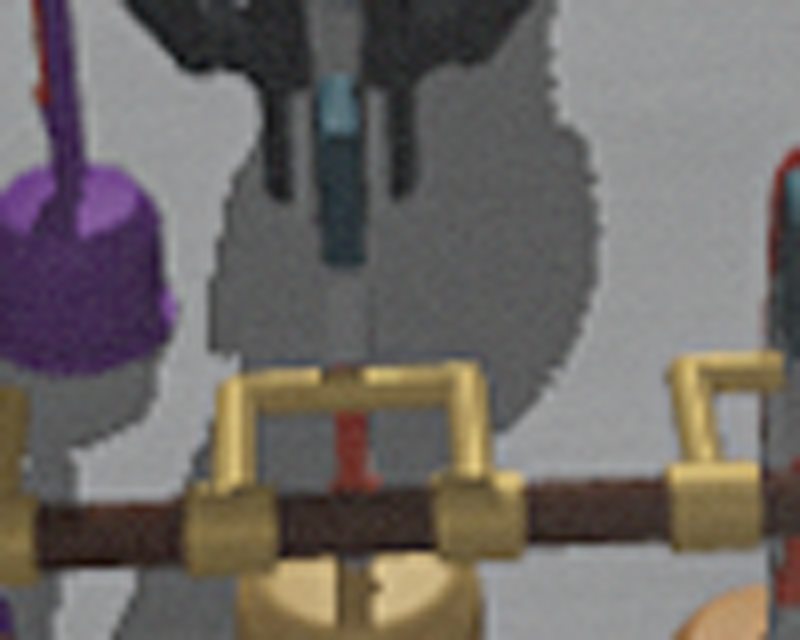

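View pics/w5.png

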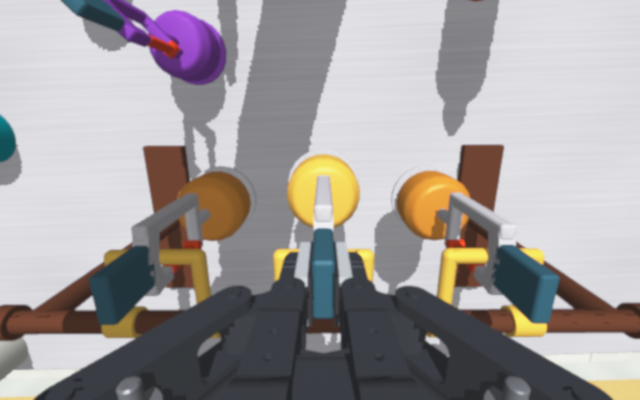

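Run:
```python
from h import *
def p(): s=get_state(); print(round(s['time_s'],2),np.round(s['tool_pos'],1),np.round(s['force'],2),np.round(s['ft_torque'],2))
for x in (645,650,654,657):
    c=line_to((x,-60.5+0.036*(656-x),256.5),feed=40,contact_N=12); pause(.05); p()
    if c: print('contact'); break
pause(.2); p()
cam('wrist','w6'); im,K,M=cam('scene','s6'); crop(im,250,180,350,260,8,'s6c')
```

```text
11.28 [644.8 -60.1 256.3] [-3.6   0.   -2.63] [ 0.04  0.7  -0.01]
11.61 [649.8 -60.3 256.1] [-2.73  0.07 -4.89] [ 0.07  0.68 -0.04]
11.91 [653.9 -60.4 256.1] [-2.48  0.28 -5.79] [ 0.01  0.66 -0.03]
12.21 [657.  -60.6 256.3] [-2.94  0.14 -5.18] [ 0.03  0.71 -0.04]
12.41 [657.  -60.6 256.3] [-2.6   0.22 -5.15] [0.06 0.64 0.02]
```

View pics/s6c.png

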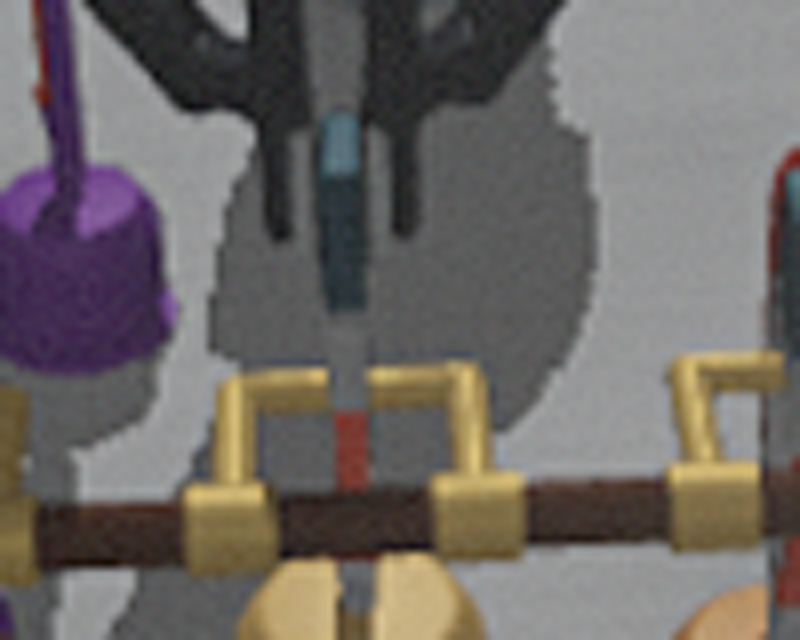

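View pics/w6.png

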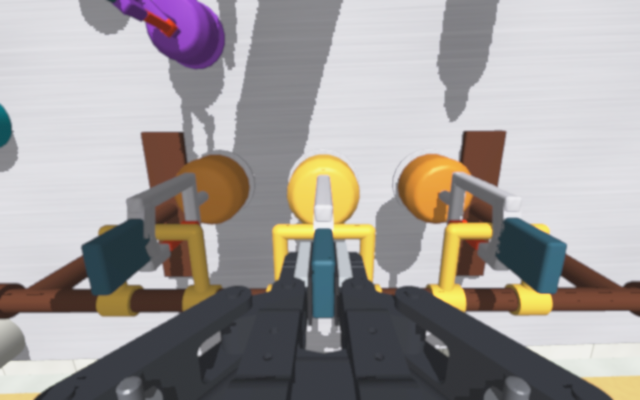

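Run:
```python
from h import *
def p(): s=get_state(); print(round(s['time_s'],2),np.round(s['tool_pos'],1),np.round(s['force'],2),np.round(s['ft_torque'],2))
for z in (248,241,238.5): 
    c=line_to((656.5,-60.5,z),feed=40,contact_N=10); pause(.05); p()
    if c: break
for z in (237.5,236.5,235.8,235):
    c=line_to((656.5,-60.5,z),feed=15,contact_N=6); pause(.1); p()
    if c or get_state()['force'][2]>-.5: break
cam('wrist','w7'); im,K,M=cam('scene','s7'); crop(im,250,180,350,260,8,'s7c')
```

```text
12.93 [657.9 -60.6 248.9] [-0.02 -0.8  -2.67] [ 0.03  0.   -0.01]
13.3 [656.4 -60.6 240.7] [ 0.41 -0.12 -2.65] [0.04 0.01 0.01]
13.6 [656.4 -60.5 238.4] [-0.96 -0.59 -3.54] [-0.   -0.01  0.03]
13.95 [656.5 -60.5 237.5] [ 0.33 -0.17 -3.71] [ 0.03  0.01 -0.01]
14.3 [656.9 -60.5 237.2] [-0.88  0.01  0.19] [-0.07  0.12  0.02]
```

View pics/s7c.png

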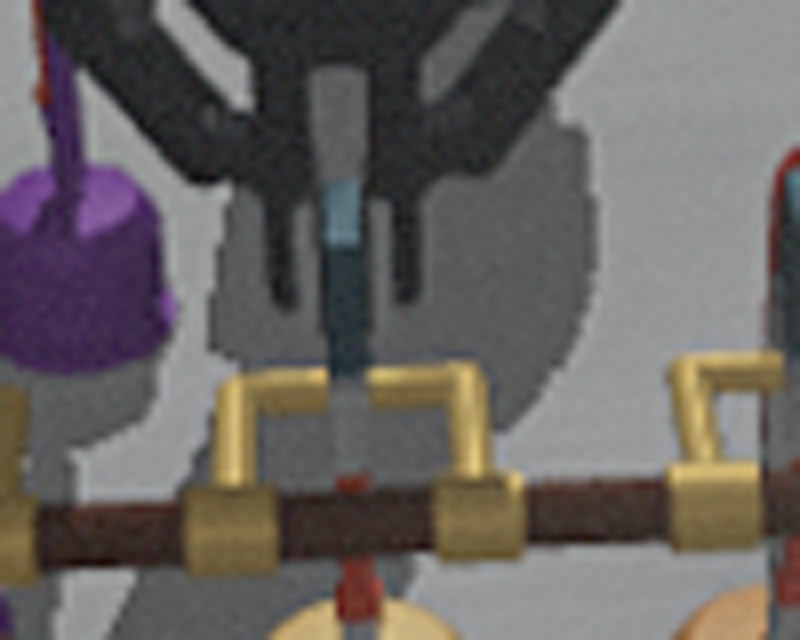

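View pics/w7.png

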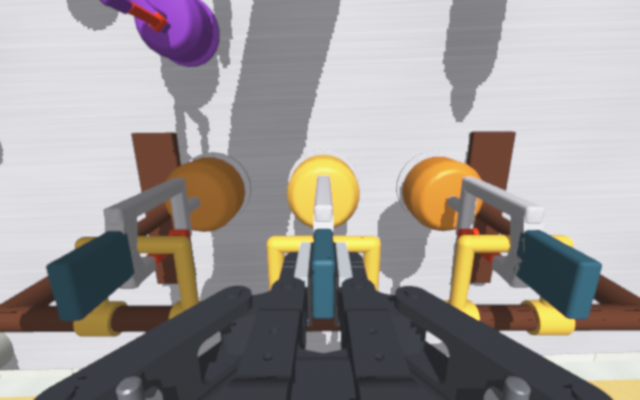

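Run:
```python
from h import *
def p(): s=get_state(); print(round(s['time_s'],2),np.round(s['tool_pos'],1),np.round(s['force'],2),np.round(s['ft_torque'],2),s['opening'])
gripper_to(30); pause(.5); p()
cam('wrist','w8'); im,K,M=cam('scene','s8'); crop(im,210,160,380,300,4,'s8c')
```

```text
15.23 [656.5 -60.5 236.5] [-1.34  0.5   0.1 ] [-0.01  0.07  0.01] 30.028536158411544
```

View pics/s8c.png

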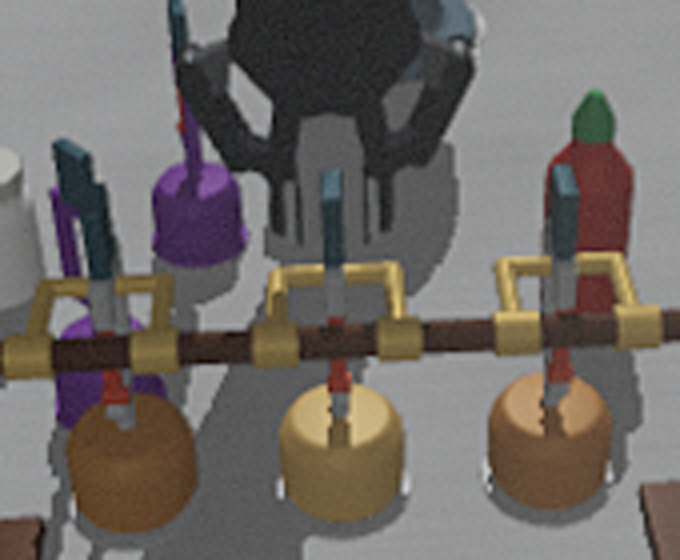

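View pics/w8.png

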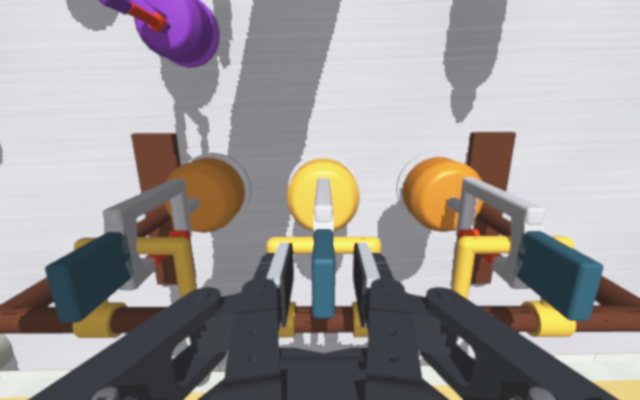

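Run:
```python
from h import *
def p(): s=get_state(); print(round(s['time_s'],2),np.round(s['tool_pos'],1),np.round(s['force'],2),s['opening'])
line_to((656.5,-60.5,350),feed=80); p(); cam('wrist','w9')
line_to((480,-60.5,380),feed=150); pause(1.5); p()
cam('wrist','w10'); pause(.4); cam('wrist','w11')
im,K,M=cam('scene','s10'); crop(im,210,160,380,300,4,'s10c'); im,K,M=cam('top','t10')
a,_,_=load('w10');b,_,_=load('w11'); cv2.imwrite('pics/cmp.png',cv2.resize(np.vstack([a[180:],b[180:]]),(800,550)))
print(np.abs(a.astype(int)-b).max())
pause(.3);im2,_,_=cam('scene','s11'); d=cv2.absdiff(im,im2).max()
```

```text
16.9 [656.1 -60.6 349.2] [-0.49 -0.14  0.79] 29.770565189363666
19.79 [480.  -60.5 380. ] [ 0.97 -0.06  0.03] 30.18703602938388
29
```

View pics/s10c.png

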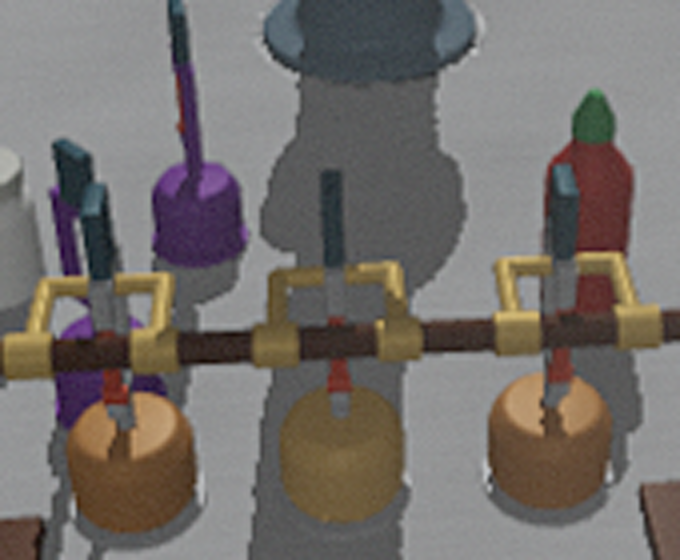

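View pics/cmp.png

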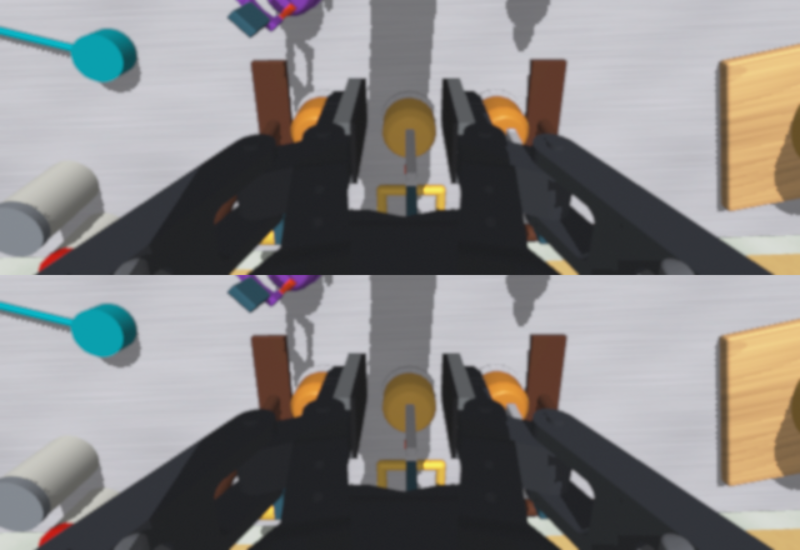

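View pics/t10.png

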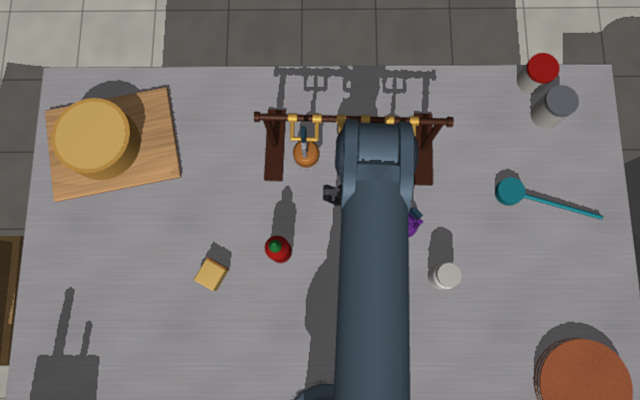

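Run:
```python
from h import *
pause(.4); cam('scene','s12')
for n in ('s1','s10','s11','s12'):
    im,K,M=load(n); o=[]
    for b in ((230,204,242,230),(288,200,298,226),(346,200,357,226)):
        try:
            m=teal(im,b); mm,a=mom(m); o.append((mm[:2].round(2),a))
        except Exception as e: o.append(None)
    print(n,o)
im,K,M=load('s12'); z=cv2.resize(im[170:300,220:370],None,fx=5,fy=5,interpolation=cv2.INTER_CUBIC)
yw=-.036
draw(z,model(656,-60.5,yw,70),K,M,5,220,170)
c=np.array([656,-60.5])+110*np.array([np.sin(-yw),np.cos(yw)])
draw(z,model(*c,yw,70),K,M,5,220,170)
c=np.array([656,-60.5])-110*np.array([np.sin(-yw),np.cos(yw)])
draw(z,model(*c,yw,70),K,M,5,220,170)
cv2.imwrite('pics/s12c.png',np.hstack([z])[:600,:800])
```

```text
s1 [(array([233.44, 216.61]), 153.0), None, (array([351.  , 210.13]), 69.0)]
s10 [(array([233.48, 216.7 ]), 155.0), (array([292.55, 214.22]), 96.0), (array([350.78, 208.62]), 68.0)]
s11 [(array([233.49, 216.77]), 154.0), (array([292.48, 214.16]), 94.0), (array([350.84, 210.75]), 76.0)]
s12 [(array([233.5, 216.8]), 155.0), (array([292.52, 214.33]), 96.0), (array([350.95, 211.12]), 80.0)]
```

View pics/s12c.png

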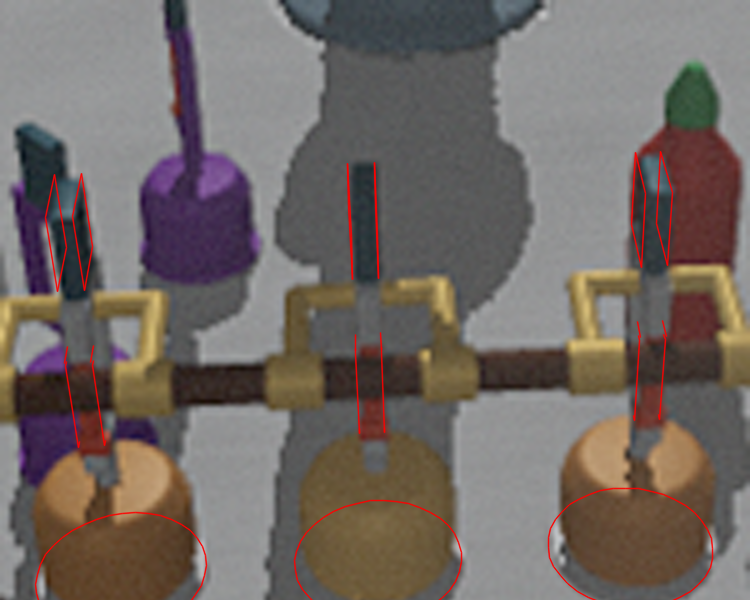

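Run:
```python
from h import *
a,_,_=load('t1'); b,_,_=load('t10')
for n,(x,y) in dict(bottle=(278,248),jar=(447,276),chunk=(211,273)).items():
    A=a[y-20:y+20,x-20:x+20];B=b[y-20:y+20,x-20:x+20]; print(n,np.round(cv2.phaseCorrelate(np.float64(A[...,1]),np.float64(B[...,1])),2) if 0 else cv2.phaseCorrelate(np.float64(A[...,1]),np.float64(B[...,1]))[0])
print(get_state()['time_s']); print(finish_job())
```

```text
bottle (0.03541237955669985, 0.007599588831599391)
jar (-0.05128832812201267, 0.014720532549610255)
chunk (-0.0051990273465420955, 0.0077929155170188835)
21.1917
the job is handed in; nothing more can be done
None
```

The loose cheese now hangs from the middle eye, and I handed the job in at 21.2 s of the 45 s allowed. I pinched its tab and turned it to face the rack. I then pushed the gate against the bar, with about 3.6 N sideways force, until the bar was under the seat. Last, I lowered the hook until the bar took the weight, let go and backed the arm away.

What the last checks showed:
- **Hang:** in the scene camera, an upright model with its underside at 70 mm and the gate shut lines up with the hung cheese.
- **Stillness:** its tab moved no more than 0.2 px between three pictures over roughly 0.8 s.
- **Gate:** the sideways load dropped to about zero as the hook came down, which fits the gate springing shut.
- **Bottle, jar and piece of cheese:** they moved less than 0.1 px in the top view between start and end.
- **Hung cheeses:** the tab of the one on the left in the scene view stayed within 0.2 px. The colour mask for the right one was noisy (red bottle behind it), so its reading scattered by up to 2.5 px. It looks unmoved in the pictures, and nothing I did went near it.

No check failed. The measured contact points matched the bar position I had worked out from the images to within about 1 mm.

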